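Rebuild the collimator drive in the x-ray control room

ROBOT

A 6-joint arm with a two-finger parallel gripper is mounted at the origin on the work surface. World frame = base frame: x ahead of the robot, y to its left, z up, the work surface at z = 0. Lengths are in mm, angles in degrees, forces in N, time in s.
With the tool pointing down it reaches from about 300 to 850 mm from the base axis. Payload 4.2 kg.
Tool frame: the origin (TCP) lies on the centre line of the jaws, within the pads' length; the fingertips stand 8 mm ahead of it and the grasp point (between the pads) lies 11 mm behind it; z points along the fingers, y is the line along which they close (so a half turn about z gives the same grasp; the last joint's range is limited). The gripper opens to 91 mm and grips with 3 to 60 N. Pads are 32 mm wide; open, the fingers measure 118 mm over their backs; the gripper's body (76 mm by 178 mm) begins 60 mm behind the grasp point.
Start: joints at [-70.302, 18.312, 89.639, -0, 72.044, -1.146], TCP at [204.605, -537.382, 221.976] pointing down, gripper open.
Joint ranges: [-177.97, 177.97], [-48.28, 115.42], [12.27, 149.76], [-77.06, 257.06], [2.81, 150.46], [-146.56, 146.56]. Speed limits (degrees/s): [147.25, 147.25, 180, 180, 180, 180].

INTERFACE

Orientations are given as [roll, pitch, yaw] about the fixed x, y, z axes, in that order (R = Rz(yaw) Ry(pitch) Rx(roll)).
In Python, from workcell import telemetry, eyes, ticket gives the robot as it stands. The module is installed in compiled form; this text tells all that it offers.
- The arm moves only by the shell command python3 -m crank 'ROWS' [OPENING] [FORCE]. ROWS is JSON, a list of rows, each an object of numbers: "dx", "dy", "dz": the shift along the world's x, y, z normalised to -1 to 1, where 1 is 80 cm; "yaw": the turn about the world's z normalised to -1 to 1, where 1 is 5 degrees. A call has 1 to 10 rows; each row shifts and turns the commanded pose from where the row before left it; what a row does not reach is not made up. A row lasts 1/8 s, in which the tool goes at most 62.5 mm and 10.7 degrees, less where a joint would pass 70% of its speed; a pose out of reach is approached as far as the arm can. A call with a number of a shift or a turn outside -1 to 1 is refused whole. A call with a gripper value outside its range is refused whole. OPENING is the opening, from 0 (shut) to 1 (fully open), set as the call begins (- or left out, the last holds). The fingers move at their own pace and stop on an object; FORCE is the grip in N (left out, the last holds). Time passes only in rows, so rows that do not move let the fingers close. It gives the time, the measured TCP pose, the force, the opening and the grip force at its end, in the units of the state.
- telemetry.state(): the state, without advancing time (a new reading comes with each control period).
- eyes.grab_frame(name): name is "side" or "top"; returns the picture (480x640x3 uint8, red, green, blue); there is no depth.
- eyes.calibration(name): a dict with "camera_matrix" (3x3 intrinsics, pixels), "world_from_camera" (4x4, takes a point from camera to world coordinates). Camera axes: x right, y down, z forward; pixel columns grow to the right and rows downward; lengths in mm; the calibration is good to about 2 mm. A picture is of the moment at which its call begins. calibration takes no time and is no camera call.
- ticket.job_done(): hands the job in; it is judged then, once.
The state is a dict: "time_s": time; "qpos": joint angles; "qvel": joint speeds; "effort": joint torques, N m; "ee_pos": TCP position; "ee_rot": TCP orientation; "force": force on the tool from outside, world axes, zero at the start; "torque": the same for the moment, N m; "gripper_width": finger opening in mm; "gripper_force": force on a finger pad.
Only numpy, scipy, OpenCV 4.12 (cv2) and the standard library are available. Lean on these libraries where they do the work, as an engineer would, in place of code of your own. Each camera call takes 0.05 s, during which the arm holds its last target. There are 200 camera calls.

TASK

Rebuild the drive unit on the desk: slide the big aluminium cog down onto the splined hub until it is fully home on the hub's foot, then slide the small orange cog on above it, both collar side up and turned so that their yellow stripe meets the yellow master spline. Last, lower the grey cover plate over the four standoff pins until it lies flat on all four shoulders. Set the parts down gently, do not drop or force them, and do not shift the bottle, mug, clock and step wedge.

Things in the scene. Friction and masses are not known exactly. Their poses are not given: they have to be found in the camera images.
- unit: Drive unit fixed to the desk: white base plate 190 x 172 x 10 mm (x by y); origin at the centre of its underside, on the desk, z up. At its centre a dark round flange, 68 mm across, top 14 mm above the desk, carries the hub. Four brass standoff posts, 16 mm in diameter, stand at (+-80, +-72) mm from the centre.
- cover_seat (a point): Point on the unit's axis at the height of the four standoff shoulders, 90 mm above the desk; axes as unit. Above each shoulder a steel pin, 8 mm in diameter, rises 14 mm; its last 6 mm taper to 3 mm. The fitted cover's underside rests on the shoulders.
- hub: Fixed splined hub at the unit's centre, in any yaw; origin on its axis at its foot (flange top, 14 mm above the desk), z up. Round core 30 mm in diameter, with five splines 72 degrees apart that reach 23 mm from the axis. The master spline is yellow, 17 mm wide, along the hub's +x; the four others are steel, 7 mm wide. The big cog is home with its underside on the flange.
- cog_big: Loose aluminium cog, 131 mm over the teeth, about 0.42 kg, lying flat, collar up; origin at the centre of its underside, z up; disc 12 mm thick. Through bore: tooth tips on a 17 mm radius, slot bottoms on 25 mm; four slots for the 7 mm splines and a 21 mm one for the master spline along the cog's +x, marked by a yellow stripe. It fits only with its +x along the hub's +x, with 2 mm play.
- cog_small: Loose orange plastic cog, 97 mm over the teeth, about 0.2 kg, lying flat, collar up; origin, axes, disc thickness, bore, slots and yellow stripe as on the big cog. Home, it rests on top of the big cog's collar, its underside 34 mm above the hub's foot.
- cover: Loose grey cover plate 190 x 172 x 5 mm (x by y), two windows, about 0.4 kg, lying flat, handle up; origin at the centre of its underside, z up. Four through holes, 13 mm in diameter, at (+-80, +-72) mm. Black handle over the centre along the cover's y: bar 100 mm long, 12 mm thick (along x), 24 to 42 mm above the underside. Half a turn makes no difference to the fit.
- tray: Thin blue tray mat fixed on the desk, 310 x 250 x 4 mm (x by y), on which both cogs lie at the start; origin at the centre of its underside.
- bottle: Bystander: white bottle with a blue cap, 64 mm in diameter, 180 mm tall, loose and standing; origin at the centre of its foot.
- mug: Bystander: blue mug, 80 mm in diameter, 95 mm tall, with a handle at its +y, loose; origin at the centre of its foot.
- clock: Bystander: small square desk clock 40 x 65 x 65 mm, loose; origin at the centre of its underside.
- wedge: Bystander: aluminium step wedge 45 x 120 mm (x by y), six steps rising from 8 to 38 mm towards +y, loose; origin under its centre.
- hub_top (a point): Centre of the hub's top, 66 mm above its foot (80 mm above the desk). Lead-in: the core's last 10 mm taper to 20 mm in diameter; the splines end 62 mm above the foot, their last 4 mm narrower by 4 mm and reaching 20.5 mm from the axis.
- cog_big_collar (a point): Centre of the top of the big cog's octagonal collar, 34 mm above the cog's underside; axes as the cog's. The collar stands on the disc from 12 to 34 mm above the underside and is 60 mm across flats, flats facing the cog's +x and every 45 degrees from it: grip it across two opposite flats.
- cog_small_collar (a point): Centre of the top of the small cog's collar, 34 mm above its underside; collar shape and size as on the big cog.
There are look-alikes about, which are no part of the job. Leave any red look-alike of the cog_big alone. Several things have the shape of the cog_small; the one meant has the colours described above.

How it is judged (in metres and radians):
On the way, in this order (a step that is already met when the one before it is completed fails the run):
1. the big cog is fully home on the hub's foot, level (z of cog_big in the frame of hub between -0.004 and 0.004 m and horizontal distance between cog_big and hub below 0.004 m and angle between cog_big's own z axis and vertical below 0.052 rad), for 0.2 s.
2. the small cog is fully home on top of the big one, level (all of step 1 and z of cog_small in the frame of hub between 0.03 and 0.038 m and horizontal distance between cog_small and hub below 0.004 m and angle between cog_small's own z axis and vertical below 0.052 rad), for 0.2 s.
At the end, for the whole second after the job is handed in: Big cog home on the hub's foot and small cog home on top of it (each within 4 mm in height and off axis, 3 degrees of level); cover within 4 mm of the shoulders in height, 5 mm of centre, 2 degrees of level, 3 degrees of the unit's yaw (either way round); all at rest and let go (all of step 2 and z of cover in the frame of cover_seat between -0.004 and 0.004 m and horizontal distance between cover and cover_seat below 0.005 m and angle between cover's own z axis and vertical below 0.035 rad and angle between the x axis of cover and the x axis of unit, either way round below 0.052 rad and linear speed of each of cog_big, cog_small, cover below 0.02 m/s and angular speed of each of cog_big, cog_small, cover below 0.2 rad/s); the robot touches nothing.
It fails at once if a bystander is shifted by more than 30 mm or tipped (distance of any of bottle, mug, clock, wedge from where it was at the start of the episode above 0.03 m or angle between any of bottle, mug, clock, wedge's own z axis and vertical above 0.5 rad).
It fails at once if a part is dropped or forced onto the unit or hub (over 80 N) (contact force between any of cog_big, cog_small and hub above 80 N or contact force between any of cog_big, cover and unit above 80 N or contact force between cog_small and cog_big above 80 N).
It also fails if it takes over 72 s, if anything falls off the work surface, if the arm or the gripper's body presses on something with over 40 N, if the wrist force passes 120 N, or if a joint passes its speed limit or range.

## Working session

There is one attempt and no reset: what is moved stays moved. The work goes in short steps, Python scripts to look and compute and a shell command to move; the robot and the scene stay as the last step left them, time stands still between calls to the robot, and variables do not carry over. Pictures are saved under pics/ and viewed, at most 13 in all, crops included, and the job is handed in when it is done.

```bash
mkdir -p pics
python3 - <<'E'
from workcell import telemetry, eyes, ticket
import cv2
for n in("side","top"):
    f=eyes.grab_frame(n); cv2.imwrite(f"pics/{n}0.png",cv2.resize(f[:,:,::-1],(800,600),interpolation=cv2.INTER_CUBIC)); cv2.imwrite(f"{n}0raw.png",f[:,:,::-1])
    c=eyes.calibration(n);print(n,c["camera_matrix"],c["world_from_camera"])
s=telemetry.state();print(s)
E
```

```text
side [[465.69834668   0.         319.40497025]
 [  0.         465.69834668 236.73917892]
 [  0.           0.           1.        ]] [[-8.24062050e-01 -2.90588973e-01  4.86291874e-01  6.48098224e+01]
 [-5.66471118e-01  4.14085884e-01 -7.12490949e-01  7.29738763e+02]
 [ 5.67541300e-03 -8.62607054e-01 -5.05842723e-01  5.68766704e+02]
 [ 0.00000000e+00  0.00000000e+00  0.00000000e+00  1.00000000e+00]]
top [[590.79745074   0.         324.43902179]
 [  0.         590.79745074 238.51528279]
 [  0.           0.           1.        ]] [[ 2.60127327e-02 -9.80732768e-01  1.93614503e-01  2.53021624e+02]
 [-9.99573314e-01 -2.29437409e-02  1.80769250e-02  2.62349861e+00]
 [-1.32863917e-02 -1.94002121e-01 -9.80911132e-01  1.58187263e+03]
 [ 0.00000000e+00  0.00000000e+00  0.00000000e+00  1.00000000e+00]]
{'time_s': 0.1, 'qpos': array([-7.03038409e+01,  1.83480610e+01,  8.96990731e+01, -1.37779331e-03,
        7.20427384e+01, -1.14631465e+00]), 'qvel': array([-0.02897746, -0.10493422, -0.15560774,  0.00837575,  0.0681913 ,
        0.0417326 ]), 'effort': array([ 9.96192684e-04, -4.13332272e+01, -2.32509720e+01,  7.29424506e-02,
        4.22398327e-02, -6.19332877e-05]), 'ee_pos': array([ 204.43008495, -536.97257287,  221.20582656]), 'ee_rot': array([-1.79910119e+02, -4.88208067e-04,  2.08428992e+01]), 'force': array([-0.86729896,  0.47255341, -1.23677433]), 'torque': array([ 0.05228921,  0.03788104, -0.0159324 ]), 'gripper_force': 0.0, 'gripper_width': 91.27722433599912}
```

View pics/top0.png

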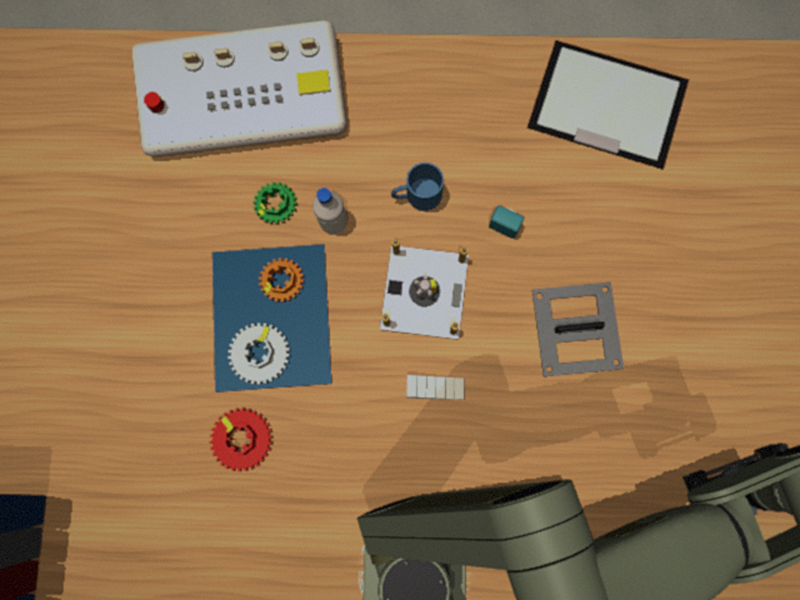

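View pics/side0.png

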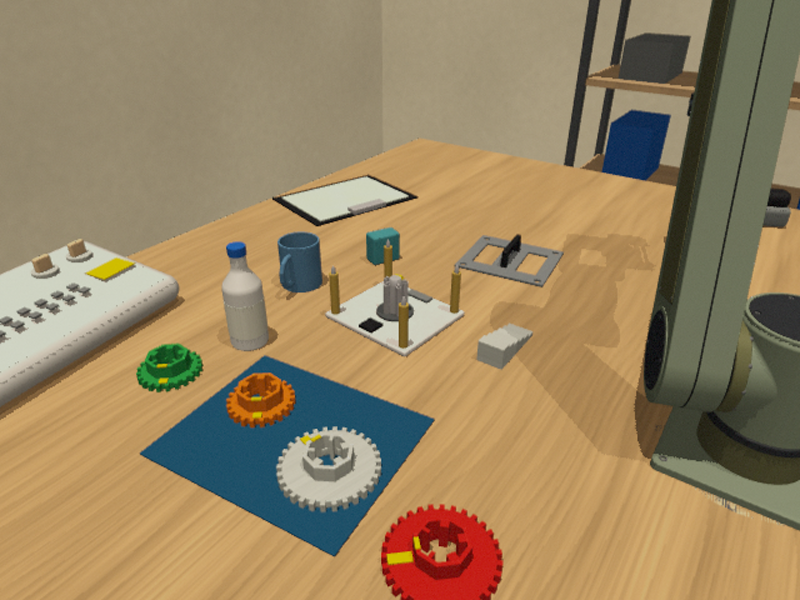

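Top view (800x600): candidates for cog_big are the white one (259,352) and the red one (241,438, leave alone). For cog_small they are orange (281,280) and green (275,203). The orange one and the white/aluminium one, both on the tray, fit the description. I'll confirm this in an enlarged crop.

Run:
```python
import cv2,numpy as np
f=cv2.imread("top0raw.png")
def crop(x,y,w,h,s): return cv2.resize(f[y:y+h,x:x+w],(w*s,h*s),interpolation=cv2.INTER_CUBIC)
a=crop(178,200,66,112,5); b=crop(300,190,80,84,5)
im=np.zeros((560,800,3),np.uint8); im[:560,:330]=a; im[:420,340:740]=b
cv2.imwrite("pics/crop1.png",im)
cv2.imwrite("pics/crop2.png",crop(420,220,80,85,6))
```

```text
(no output)
```

View pics/crop1.png

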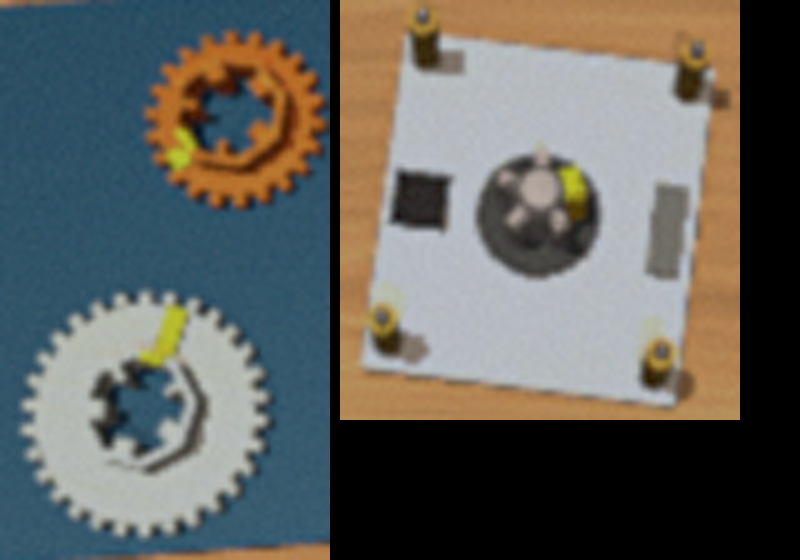

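View pics/crop2.png

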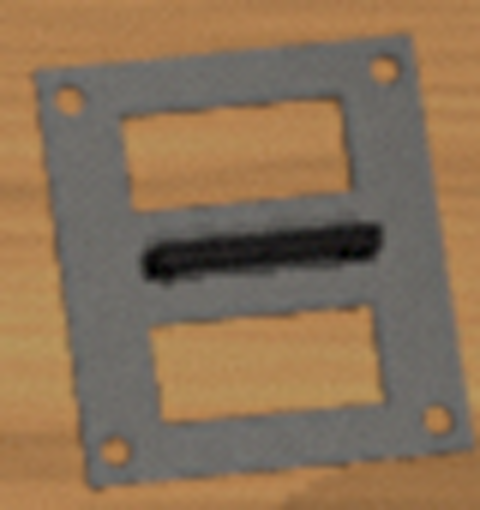

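The crop confirms the targets. The orange cog (crop 235,118) has its stripe at (180,148), and the aluminium cog (147,412) has its stripe at (175,309). The hub core top is at (541,190) with the yellow spline at (573,190). The pin tips are at (422,15), (698,50), (382,313) and (660,348). The cover holes are at (68,100), (384,69), (116,451) and (439,418).

```bash
cat > h.py <<'E'
import numpy as np,cv2
from workcell import telemetry, eyes
def bp(name,u,v,z):
    c=eyes.calibration(name);K=c["camera_matrix"];T=c["world_from_camera"]
    d=T[:3,:3]@np.linalg.solve(K,[u,v,1.]);o=T[:3,3];return (o+d*(z-o[2])/d[2])[:2]
def proj(name,P):
    c=eyes.calibration(name);T=np.linalg.inv(c["world_from_camera"]);p=(T[:3,:3]@np.asarray(P,float).T).T+T[:3,3]
    q=(c["camera_matrix"]@p.T).T;return q[:,:2]/q[:,2:]
def ang(a,b): d=b-a;return np.degrees(np.arctan2(d[1],d[0]))
E
python3 - <<'E'
from h import *
np.set_printoptions(precision=1,suppress=True)
def C(x0,y0,s,ox=0): return lambda u,v,z: bp("top",x0+(u-ox+.5)/s-.5,y0+(v+.5)/s-.5,z)
c=C(178,200,5); h=C(300,190,5,340); k=C(420,220,6)
f=cv2.imread("top0raw.png"); hsv=cv2.cvtColor(f,cv2.COLOR_BGR2HSV)
def ell(m,x0,y0,x1,y1):
    M=np.zeros(m.shape,np.uint8);M[y0:y1,x0:x1]=m[y0:y1,x0:x1]*255
    cs=max(cv2.findContours(M,0,2)[0],key=cv2.contourArea);return cv2.fitEllipse(cv2.convexHull(cs))
o=ell((hsv[...,0]<34)&(hsv[...,1]>110),205,204,243,245); w=ell((hsv[...,1]<60)&(hsv[...,2]>100)|((hsv[...,0]<40)&(hsv[...,1]>120)&(hsv[...,0]>20)),180,255,235,310)
print(o,w)
cs=bp("top",*o[0],12);cb=bp("top",*w[0],12)
print("small",cs,"bore",c(238,113,38),"yaw",ang(cs,c(180,152,16)),ang(cs,c(182,147,16)))
print("big",cb,"yaw",ang(cb,c(175,309,16)))
pins=[h(422,15,104),h(698,50,104),h(382,313,104),h(660,348,104)]
print("unit",np.mean(pins,0),pins,ang(pins[2],pins[0]),ang(pins[3],pins[1]),ang(pins[1],pins[0]),ang(pins[3],pins[2]))
hb=h(541,190,80);print("hub",hb,"flange",h(538,215,14),"yaw",ang(hb,h(573,183,76)),ang(np.mean(pins,0),h(573,183,76)))
H=[k(68,100,5),k(384,69,5),k(116,451,5),k(439,418,5)]
print("cover",np.mean(H,0),H,ang(H[2],H[0]),ang(H[3],H[1]),ang(H[1],H[0]),ang(H[3],H[2]), "handle ends",k(150,262,42),k(375,238,42))
r=lambda u,v,z:bp("top",u*.8,v*.8,z)
print("bottle",r(324,195,180),"mug",r(425,172,95),"clock",r(507,222,40),"wedge",r(435,387,20))
E
```

```text
((224.6405792236328, 223.45323181152344), (34.31652069091797, 35.41542053222656), 78.50909423828125) ((206.49588012695312, 282.3363342285156), (48.41102600097656, 50.30682373046875), 44.034324645996094)
small [598.4 304.9] bore [596.2 298.6] yaw 125.02482673866908 121.87323534396553
big [436.  344.1] yaw -13.60725436915218
unit [579.3  -8.3] [array([665.4,  54.9]), array([649.9, -88.1]), array([508.3,  70.7]), array([493.7, -70.6])] -5.745869295905796 -6.408655181064692 83.80686914118272 84.08859969684303
hub [579.3  -8.9] flange [579.8  -8.1] yaw -73.3026049173483 -73.90385678511039
cover [ 507.  -338.8] [array([ 577.3, -257.3]), array([ 595. , -400.2]), array([ 418.7, -277.2]), array([ 437. , -420.4])] 7.134669386048683 7.289739498735965 97.04711231698421 97.24362389161638 handle ends [ 498.1 -286.4] [ 511.1 -384.9]
bottle [735.4 196.4] mug [820.4  -4.2] clock [ 730.8 -184.6] wedge [372.2 -35.5]
```

```bash
cat > ov.py <<'E'
from h import *
def cogm(x,y,yaw,R,z0=4):
    t=np.linspace(0,2*np.pi,60);P=[]
    P.append(np.c_[R*np.cos(t),R*np.sin(t),0*t+12]);o=np.radians(22.5+45*np.arange(9));r=30/np.cos(np.pi/8)
    P.append(np.c_[r*np.cos(o),r*np.sin(o),0*o+34]);P.append(np.array([[30,-5,12],[R,-5,12],[R,5,12],[30,5,12.]]));P.append(np.array([[17,-10.5,34],[25,-10.5,34],[25,10.5,34],[17,10.5,34.]]))
    return [tr(p,x,y,z0,yaw) for p in P]
def tr(p,x,y,z,yaw):
    a=np.radians(yaw);return p@np.array([[np.cos(a),np.sin(a),0],[-np.sin(a),np.cos(a),0],[0,0,1]])+[x,y,z]
def hubm(x,y,yaw):
    t=np.linspace(0,2*np.pi,60)
    return [tr(p,x,y,0,yaw) for p in(np.c_[10*np.cos(t),10*np.sin(t),0*t+80],np.c_[34*np.cos(t),34*np.sin(t),0*t+14],np.array([[15,-6.5,76],[20.5,-6.5,76],[20.5,6.5,76],[15,6.5,76.]]))]
def crop(f,name,x,y,w,h,s,models):
    im=cv2.resize(f[y:y+h,x:x+w],(w*s,h*s),interpolation=cv2.INTER_CUBIC)
    for m in models:
        for p in m:
            q=(proj(name,p)-[x,y]+.5)*s-.5; cv2.polylines(im,[np.round(q*8).astype(int)],False,(255,0,255),1,cv2.LINE_AA,3)
    return im
E
python3 - <<'E'
from ov import *
S=cv2.imread("side0raw.png");T=cv2.imread("top0raw.png")
s=cogm(598.4,304,124,48.5);b=cogm(436,344,-13.6,65.5);h=hubm(579.3,-8.6,-73.5)
im=np.zeros((600,800,3),np.uint8)
im[:250,:310]=crop(S,"side",178,295,62,50,5,[s]);im[:250,310:450]=crop(S,"side",301,215,28,50,5,[h])
im[250:590,:450]=crop(S,"side",218,340,90,68,5,[b]);im[:560,460:790]=crop(T,"top",178,200,66,112,5,[s,b])
cv2.imwrite("pics/ov1.png",im)
E
```

```text
(no output)
```

View pics/ov1.png

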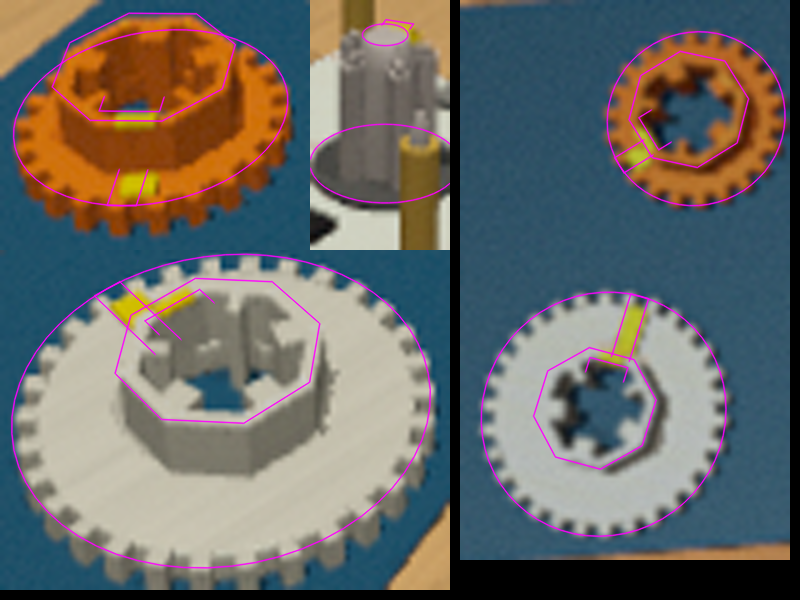

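The overlay matches. I'm fine-tuning the yaws to about -16 for the big cog and about 126 for the small one. Plan: grip the big cog at tool yaw 29 and place it at -28.6. Grip the small cog at tool yaw -9 and place it at 151.4. Grip the cover at 97.2 and place it at 84.

```bash
python3 -m crank '[{"dx":0.029,"dy":0.067,"yaw":0.164},{"dx":0.029,"dy":0.067,"yaw":0.164},{"dx":0.029,"dy":0.067,"yaw":0.164},{"dx":0.029,"dy":0.067,"yaw":0.164},{"dx":0.029,"dy":0.067,"yaw":0.164},{"dx":0.029,"dy":0.067,"yaw":0.164},{"dx":0.029,"dy":0.067,"yaw":0.164},{"dx":0.029,"dy":0.067,"yaw":0.164},{"dx":0.029,"dy":0.067,"yaw":0.164},{"dx":0.029,"dy":0.067,"yaw":0.164}]' 1 40
python3 -m crank '[{"dy":0.07},{"dy":0.07},{"dy":0.07,"dz":-0.03},{"dy":0.07,"dz":-0.03},{"dy":0.07,"dz":-0.03},{"dy":0.07,"dz":-0.03},{}]'
```

```text
validation failed for argument at $[0]...
validation failed for argument at $[0]...
```

```bash
python3 -m crank '[{"dx":0.029,"dy":0.067,"dz":0,"yaw":0.164},{"dx":0.029,"dy":0.067,"dz":0,"yaw":0.164},{"dx":0.029,"dy":0.067,"dz":0,"yaw":0.164},{"dx":0.029,"dy":0.067,"dz":0,"yaw":0.164},{"dx":0.029,"dy":0.067,"dz":0,"yaw":0.164},{"dx":0.029,"dy":0.067,"dz":0,"yaw":0.164},{"dx":0.029,"dy":0.067,"dz":0,"yaw":0.164},{"dx":0.029,"dy":0.067,"dz":0,"yaw":0.164},{"dx":0.029,"dy":0.067,"dz":0,"yaw":0.164},{"dx":0.029,"dy":0.067,"dz":0,"yaw":0.164}]' 1 40
```

```text
time_s: 1.35
ee_pos: [436.9, 0.5, 221.9]
ee_rot: [180.0, 0.0, 29.1]
force: [0.5, -0.7, 0.5]
gripper_width: 91.1
gripper_force: 0.0
```

```bash
python3 -m crank '[{"dx":0,"dy":0.072,"dz":0,"yaw":0},{"dx":0,"dy":0.072,"dz":0,"yaw":0},{"dx":0,"dy":0.072,"dz":-0.025,"yaw":0},{"dx":0,"dy":0.072,"dz":-0.025,"yaw":0},{"dx":0,"dy":0.072,"dz":-0.025,"yaw":0},{"dx":0,"dy":0.072,"dz":-0.025,"yaw":0},{"dx":0,"dy":0,"dz":-0.03,"yaw":0},{"dx":0,"dy":0,"dz":-0.03,"yaw":0},{"dx":0,"dy":0,"dz":0,"yaw":0},{"dx":0,"dy":0,"dz":0,"yaw":0}]'
```

```text
time_s: 2.6
ee_pos: [437.1, 344.4, 94.7]
ee_rot: [-180.0, -0.1, 29.0]
force: [1.1, 0.6, 0.6]
gripper_width: 91.0
gripper_force: 0.0
```

```bash
python3 -m crank '[{"dx":-0.001,"dy":0,"dz":-0.025,"yaw":0},{"dx":0,"dy":0,"dz":-0.025,"yaw":0},{"dx":0,"dy":0,"dz":-0.02,"yaw":0},{"dx":0,"dy":0,"dz":-0.014,"yaw":0},{"dx":0,"dy":0,"dz":0,"yaw":0},{"dx":0,"dy":0,"dz":0,"yaw":0}]'
python3 -m crank '[{"dx":0,"dy":0,"dz":0,"yaw":0},{"dx":0,"dy":0,"dz":0,"yaw":0},{"dx":0,"dy":0,"dz":0,"yaw":0},{"dx":0,"dy":0,"dz":0,"yaw":0},{"dx":0,"dy":0,"dz":0,"yaw":0},{"dx":0,"dy":0,"dz":0,"yaw":0}]' 0 40
```

```text
time_s: 3.35
ee_pos: [436.3, 344.5, 27.3]
ee_rot: [-180.0, -0.1, 29.0]
force: [0.1, 0.1, -0.4]
gripper_width: 91.6
gripper_force: 0.0
time_s: 4.1
ee_pos: [435.9, 344.2, 26.9]
ee_rot: [180.0, -0.0, 29.0]
force: [0.6, -0.1, 2.4]
gripper_width: 59.7
gripper_force: 40.0
```

```bash
python3 -m crank '[{"dx":0,"dy":0,"dz":0.02,"yaw":0},{"dx":0,"dy":0,"dz":0.045,"yaw":0},{"dx":0.01,"dy":-0.03,"dz":0.05,"yaw":-1},{"dx":0.016,"dy":-0.04,"dz":0.05,"yaw":-1},{"dx":0.016,"dy":-0.04,"dz":0,"yaw":-1},{"dx":0.016,"dy":-0.04,"dz":0,"yaw":-1},{"dx":0.016,"dy":-0.04,"dz":0,"yaw":-1},{"dx":0.016,"dy":-0.04,"dz":0,"yaw":-1},{"dx":0.016,"dy":-0.04,"dz":0,"yaw":-1},{"dx":0.016,"dy":-0.04,"dz":0,"yaw":-1}]'
python3 -m crank '[{"dx":0.016,"dy":-0.04,"dz":0,"yaw":-1},{"dx":0.016,"dy":-0.04,"dz":0,"yaw":-1},{"dx":0.016,"dy":-0.04,"dz":0,"yaw":-1},{"dx":0.0093,"dy":-0.0113,"dz":0,"yaw":-0.52},{"dx":0,"dy":0,"dz":0,"yaw":0},{"dx":0,"dy":0,"dz":0,"yaw":0}]'
python3 - <<'E'
from h import *
for n in("side","top"): cv2.imwrite(f"{n}1raw.png",eyes.grab_frame(n)[:,:,::-1])
E
```

```text
time_s: 5.35
ee_pos: [533.3, 95.1, 159.1]
ee_rot: [180.0, 0.0, -11.1]
force: [0.6, 0.5, -4.3]
gripper_width: 59.9
gripper_force: 40.0
time_s: 6.1
ee_pos: [578.6, -7.8, 158.7]
ee_rot: [-180.0, 0.1, -28.5]
force: [-0.6, -0.1, -4.4]
gripper_width: 60.1
gripper_force: 40.0
```

Run:
```python
from ov import *
S=cv2.imread("side1raw.png");T=cv2.imread("top1raw.png")
b=cogm(578.9,-8.1,-73.5,65.5,135.8);h=hubm(579.3,-8.6,-73.5)
im=np.zeros((600,800,3),np.uint8)
im[:600,:440]=crop(S,"side",260,140,110,150,4,[b,h]);im[:500,450:790]=crop(T,"top",306,180,68,100,5,[b])
cv2.imwrite("pics/ov2.png",im)
```

```text
(no output)
```

View pics/ov2.png

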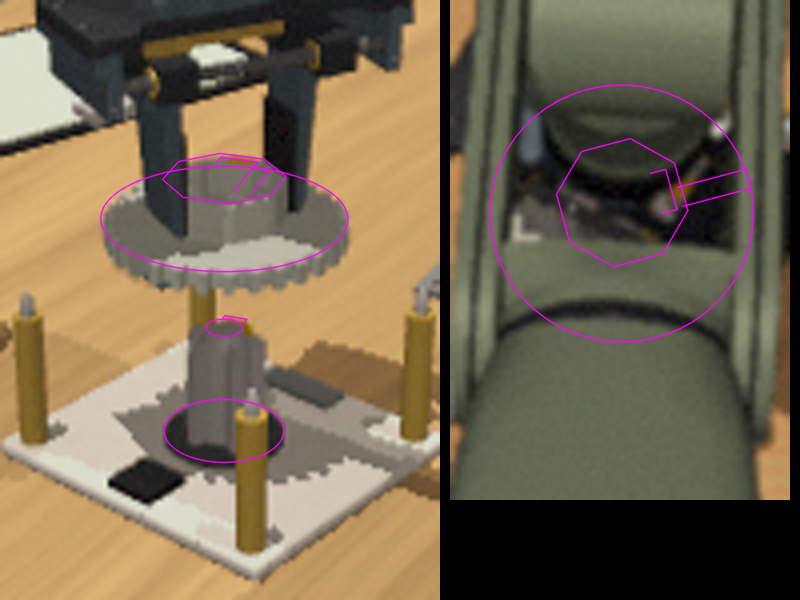

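The side crop shows the cog (225,215) held level above the hub (225,328), and the model lines agree with it. I'm lowering now and watching the force.

```bash
python3 -m crank '[{"dx":0.0007,"dy":-0.0008,"dz":-0.02,"yaw":0},{"dx":0,"dy":0,"dz":-0.025,"yaw":0},{"dx":0,"dy":0,"dz":-0.02,"yaw":0},{"dx":0,"dy":0,"dz":-0.005,"yaw":0},{"dx":0,"dy":0,"dz":-0.005,"yaw":0},{"dx":0,"dy":0,"dz":-0.003,"yaw":0},{"dx":0,"dy":0,"dz":0,"yaw":0}]'
python3 -m crank '[{"dx":0,"dy":0,"dz":-0.003,"yaw":0},{"dx":0,"dy":0,"dz":-0.003,"yaw":0},{"dx":0,"dy":0,"dz":0,"yaw":0}]'
```

```text
time_s: 7.08
ee_pos: [580.0, -9.5, 96.6]
ee_rot: [-180.0, -0.0, -28.6]
force: [0.3, 0.3, -3.1]
gripper_width: 59.7
gripper_force: 40.0
time_s: 7.45
ee_pos: [579.6, -9.5, 91.4]
ee_rot: [180.0, 0.0, -28.6]
force: [-1.0, 0.2, -3.9]
gripper_width: 59.8
gripper_force: 40.0
```

```bash
python3 -m crank '[{"dx":0,"dy":0.0007,"dz":-0.006,"yaw":0},{"dx":0,"dy":0,"dz":-0.008,"yaw":0},{"dx":0,"dy":0,"dz":-0.008,"yaw":0},{"dx":0,"dy":0,"dz":0,"yaw":0}]'
python3 -m crank '[{"dx":0,"dy":0,"dz":-0.012,"yaw":0},{"dx":0,"dy":0,"dz":-0.012,"yaw":0},{"dx":0,"dy":0,"dz":-0.01,"yaw":0},{"dx":0,"dy":0,"dz":-0.004,"yaw":0},{"dx":0,"dy":0,"dz":0,"yaw":0}]'
```

```text
time_s: 7.95
ee_pos: [579.2, -8.9, 73.1]
ee_rot: [179.9, 0.1, -28.6]
force: [-0.7, -0.2, -4.0]
gripper_width: 59.9
gripper_force: 40.0
time_s: 8.57
ee_pos: [579.7, -8.9, 43.3]
ee_rot: [180.0, 0.0, -28.6]
force: [0.6, -0.1, -4.3]
gripper_width: 59.8
gripper_force: 40.0
```

```bash
python3 -m crank '[{"dx":0,"dy":0,"dz":-0.003,"yaw":0},{"dx":0,"dy":0,"dz":-0.0025,"yaw":0},{"dx":0,"dy":0,"dz":-0.0012,"yaw":0},{"dx":0,"dy":0,"dz":-0.0012,"yaw":0},{"dx":0,"dy":0,"dz":0,"yaw":0}]'
```

```text
time_s: 9.2
ee_pos: [579.8, -8.9, 37.2]
ee_rot: [180.0, 0.0, -28.6]
force: [-0.1, 0.5, -4.1]
gripper_width: 59.8
gripper_force: 40.0
```

```bash
python3 -m crank '[{"dx":0,"dy":0,"dz":-0.001,"yaw":0},{"dx":0,"dy":0,"dz":0,"yaw":0}]'; python3 -m crank '[{"dx":0,"dy":0,"dz":-0.001,"yaw":0},{"dx":0,"dy":0,"dz":0,"yaw":0}]'
```

```text
time_s: 9.45
ee_pos: [579.9, -8.9, 36.9]
ee_rot: [-180.0, -0.0, -28.6]
force: [-1.5, 0.1, 0.9]
gripper_width: 59.7
gripper_force: 40.0
time_s: 9.7
ee_pos: [579.9, -8.9, 36.9]
ee_rot: [-180.0, -0.0, -28.6]
force: [-2.7, 0.2, 7.0]
gripper_width: 59.5
gripper_force: 40.0
```

Home contact at TCP z 36.9. Releasing and going to the orange cog.

```bash
python3 -m crank '[{"dx":0,"dy":0,"dz":0.0015,"yaw":0},{"dx":0,"dy":0,"dz":0,"yaw":0},{"dx":0,"dy":0,"dz":0,"yaw":0},{"dx":0,"dy":0,"dz":0,"yaw":0},{"dx":0,"dy":0,"dz":0.01,"yaw":0},{"dx":0,"dy":0,"dz":0.04,"yaw":0},{"dx":0,"dy":0,"dz":0.05,"yaw":0},{"dx":0,"dy":0,"dz":0.05,"yaw":0}]' 1 40
python3 -m crank '[{"dx":0.0037,"dy":0.065,"dz":0,"yaw":0.65},{"dx":0.0037,"dy":0.065,"dz":0,"yaw":0.65},{"dx":0.0037,"dy":0.065,"dz":0,"yaw":0.65},{"dx":0.0037,"dy":0.065,"dz":0,"yaw":0.65},{"dx":0.0037,"dy":0.065,"dz":0,"yaw":0.65},{"dx":0.0037,"dy":0.067,"dz":-0.04,"yaw":0.65},{"dx":0,"dy":0,"dz":-0.05,"yaw":0},{"dx":0,"dy":0,"dz":0,"yaw":0},{"dx":0,"dy":0,"dz":0,"yaw":0}]'
python3 - <<'E'
from h import *
for n in("side",): cv2.imwrite(f"{n}2raw.png",eyes.grab_frame(n)[:,:,::-1])
E
```

```text
time_s: 10.7
ee_pos: [579.8, -8.9, 158.6]
ee_rot: [-180.0, -0.0, -28.6]
force: [0.8, -0.0, -1.0]
gripper_width: 91.2
gripper_force: 0.0
time_s: 11.82
ee_pos: [598.5, 304.6, 86.5]
ee_rot: [-179.9, -0.1, -9.1]
force: [-0.3, -0.3, 0.2]
gripper_width: 91.5
gripper_force: 0.0
```

```bash
python3 -m crank '[{"dx":-0.001,"dy":0.0005,"dz":-0.025,"yaw":0},{"dx":0,"dy":0,"dz":-0.025,"yaw":0},{"dx":0,"dy":0,"dz":-0.016,"yaw":0},{"dx":0,"dy":0,"dz":-0.0084,"yaw":0},{"dx":0,"dy":0,"dz":0,"yaw":0},{"dx":0,"dy":0,"dz":0,"yaw":0}]'
python3 -m crank '[{"dx":0,"dy":0,"dz":0,"yaw":0},{"dx":0,"dy":0,"dz":0,"yaw":0},{"dx":0,"dy":0,"dz":0,"yaw":0},{"dx":0,"dy":0,"dz":0,"yaw":0},{"dx":0,"dy":0,"dz":0,"yaw":0},{"dx":0,"dy":0,"dz":0,"yaw":0}]' 0 30
```

```text
time_s: 12.62
ee_pos: [597.3, 305.3, 26.2]
ee_rot: [-180.0, -0.1, -9.1]
force: [0.0, -0.1, -0.2]
gripper_width: 91.4
gripper_force: 0.0
time_s: 13.38
ee_pos: [596.8, 305.1, 25.4]
ee_rot: [180.0, -0.0, -9.1]
force: [-0.0, 0.3, 0.7]
gripper_width: 60.2
gripper_force: 30.0
```

Run:
```python
from ov import *
S=cv2.imread("side2raw.png")
cv2.imwrite("pics/ov3.png",np.hstack([crop(S,"side",265,200,100,100,4,[cogm(579.7,-8.9,-73.5,65.5,14)]),crop(S,"side",170,240,90,100,4,[])]))
```

```text
(no output)
```

View pics/ov3.png

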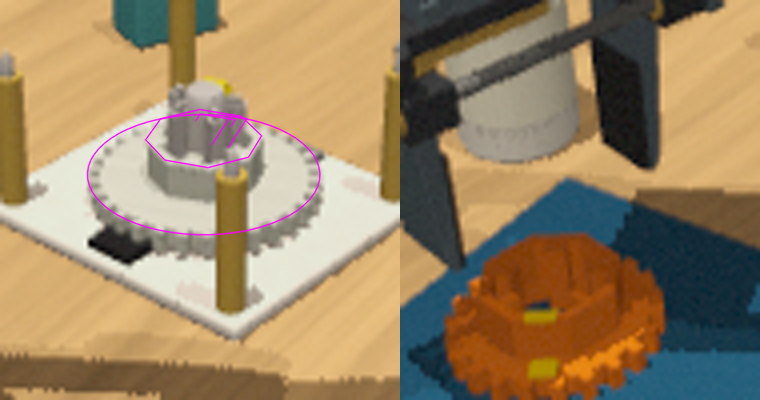

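The big cog is home (205,175) and aligned with the model, and the small cog is gripped. Lifting, turning +160.5° and carrying it over.

```bash
python3 -m crank '[{"dx":0,"dy":0,"dz":0.018,"yaw":0},{"dx":0,"dy":0,"dz":0.05,"yaw":1},{"dx":0,"dy":0,"dz":0.05,"yaw":1},{"dx":0,"dy":0,"dz":0.05,"yaw":1},{"dx":-0.001,"dy":-0.016,"dz":0,"yaw":1},{"dx":-0.001,"dy":-0.016,"dz":0,"yaw":1},{"dx":-0.001,"dy":-0.016,"dz":0,"yaw":1},{"dx":-0.001,"dy":-0.016,"dz":0,"yaw":1},{"dx":-0.001,"dy":-0.016,"dz":0,"yaw":1},{"dx":-0.001,"dy":-0.016,"dz":0,"yaw":1}]'
python3 -m crank '[{"dx":-0.001,"dy":-0.016,"dz":0,"yaw":1},{"dx":-0.001,"dy":-0.016,"dz":0,"yaw":1},{"dx":-0.001,"dy":-0.016,"dz":0,"yaw":1},{"dx":-0.001,"dy":-0.016,"dz":0,"yaw":1},{"dx":-0.001,"dy":-0.016,"dz":0,"yaw":1},{"dx":-0.001,"dy":-0.016,"dz":0,"yaw":1},{"dx":-0.001,"dy":-0.016,"dz":0,"yaw":1},{"dx":-0.001,"dy":-0.016,"dz":0,"yaw":1},{"dx":-0.001,"dy":-0.016,"dz":0,"yaw":1},{"dx":-0.001,"dy":-0.016,"dz":0,"yaw":1}]'
python3 -m crank '[{"dx":-0.001,"dy":-0.016,"dz":0,"yaw":1},{"dx":-0.001,"dy":-0.016,"dz":0,"yaw":1},{"dx":-0.001,"dy":-0.016,"dz":0,"yaw":1},{"dx":-0.001,"dy":-0.016,"dz":0,"yaw":1},{"dx":-0.001,"dy":-0.016,"dz":0,"yaw":1},{"dx":-0.001,"dy":-0.016,"dz":0,"yaw":1},{"dx":0,"dy":-0.016,"dz":0,"yaw":1},{"dx":0,"dy":-0.016,"dz":0,"yaw":1},{"dx":0,"dy":-0.0085,"dz":0,"yaw":1},{"dx":0,"dy":0,"dz":0,"yaw":1}]'
python3 -m crank '[{"dx":0,"dy":0,"dz":0,"yaw":1},{"dx":0,"dy":0,"dz":0,"yaw":1},{"dx":0,"dy":0,"dz":0,"yaw":1},{"dx":0,"dy":0,"dz":0,"yaw":0.1},{"dx":0,"dy":0,"dz":0,"yaw":0},{"dx":0,"dy":0,"dz":0,"yaw":0}]'
python3 - <<'E'
from ov import *
for n in("side",): cv2.imwrite(f"{n}3raw.png",eyes.grab_frame(n)[:,:,::-1])
p=telemetry.state()["ee_pos"]
S=cv2.imread("side3raw.png")
cv2.imwrite("pics/ov4.png",crop(S,"side",260,140,110,120,5,[cogm(p[0],p[1],-73.5,48.5,p[2]-21.4),cogm(579.7,-8.9,-73.5,65.5,14)]))
E
```

```text
time_s: 14.62
ee_pos: [591.8, 227.8, 160.3]
ee_rot: [180.0, -0.0, 36.1]
force: [0.2, 1.0, -1.5]
gripper_width: 60.4
gripper_force: 30.0
time_s: 15.88
ee_pos: [583.8, 99.8, 160.4]
ee_rot: [180.0, -0.0, 86.1]
force: [-0.3, -0.2, -2.4]
gripper_width: 60.5
gripper_force: 30.0
time_s: 17.12
ee_pos: [579.1, -9.5, 160.4]
ee_rot: [180.0, 0.0, 136.1]
force: [0.4, -0.3, -1.1]
gripper_width: 60.4
gripper_force: 30.0
time_s: 17.88
ee_pos: [579.1, -8.9, 159.9]
ee_rot: [180.0, 0.0, 151.4]
force: [0.0, 0.8, -1.6]
gripper_width: 60.4
gripper_force: 30.0
```

View pics/ov4.png

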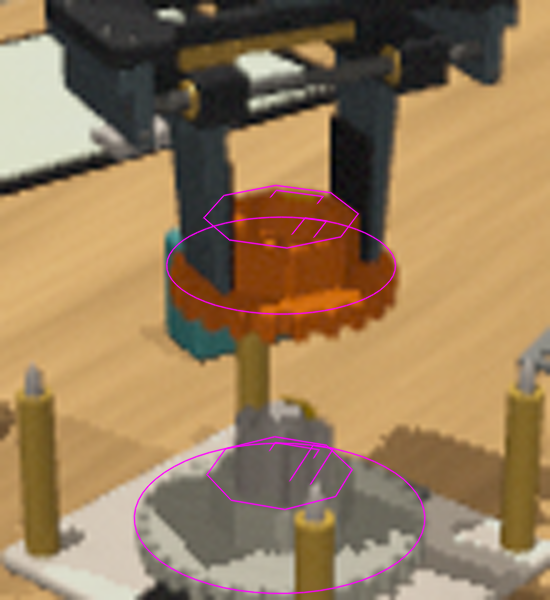

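```bash
python3 -m crank '[{"dx":0.001,"dy":0,"dz":-0.02,"yaw":0},{"dx":0,"dy":0,"dz":-0.025,"yaw":0},{"dx":0,"dy":0,"dz":-0.02,"yaw":0},{"dx":0,"dy":0,"dz":-0.005,"yaw":0},{"dx":0,"dy":0,"dz":-0.005,"yaw":0},{"dx":0,"dy":0,"dz":-0.003,"yaw":0},{"dx":0,"dy":0,"dz":0,"yaw":0}]'
python3 -m crank '[{"dx":0,"dy":0,"dz":-0.003,"yaw":0},{"dx":0,"dy":0,"dz":-0.003,"yaw":0},{"dx":0,"dy":0,"dz":0,"yaw":0}]'
```

```text
time_s: 18.8
ee_pos: [580.1, -8.9, 97.6]
ee_rot: [180.0, 0.0, 151.4]
force: [0.2, -0.8, -2.9]
gripper_width: 60.3
gripper_force: 30.0
time_s: 19.18
ee_pos: [579.8, -8.9, 92.3]
ee_rot: [-180.0, -0.0, 151.4]
force: [0.4, 0.1, -2.4]
gripper_width: 60.5
gripper_force: 30.0
```

```bash
python3 -m crank '[{"dx":0,"dy":0,"dz":-0.006,"yaw":0},{"dx":0,"dy":0,"dz":-0.006,"yaw":0},{"dx":0,"dy":0,"dz":-0.006,"yaw":0},{"dx":0,"dy":0,"dz":-0.005,"yaw":0},{"dx":0,"dy":0,"dz":-0.0025,"yaw":0},{"dx":0,"dy":0,"dz":0,"yaw":0}]'
python3 -m crank '[{"dx":0,"dy":0,"dz":-0.0012,"yaw":0},{"dx":0,"dy":0,"dz":-0.0012,"yaw":0},{"dx":0,"dy":0,"dz":0,"yaw":0}]'
```

```text
time_s: 19.92
ee_pos: [579.9, -8.9, 72.0]
ee_rot: [-180.0, -0.0, 151.4]
force: [0.9, -0.5, -1.5]
gripper_width: 60.3
gripper_force: 30.0
time_s: 20.3
ee_pos: [579.9, -8.9, 70.2]
ee_rot: [180.0, -0.0, 151.4]
force: [-0.5, 0.5, -0.7]
gripper_width: 60.5
gripper_force: 30.0
```

```bash
python3 -m crank '[{"dx":0,"dy":0,"dz":-0.001,"yaw":0},{"dx":0,"dy":0,"dz":0,"yaw":0}]'; python3 -m crank '[{"dx":0,"dy":0,"dz":-0.001,"yaw":0},{"dx":0,"dy":0,"dz":0,"yaw":0}]'
```

```text
time_s: 20.55
ee_pos: [580.0, -8.9, 69.4]
ee_rot: [180.0, 0.0, 151.4]
force: [0.2, -0.3, -1.0]
gripper_width: 60.3
gripper_force: 30.0
time_s: 20.8
ee_pos: [580.0, -8.9, 69.4]
ee_rot: [180.0, 0.0, 151.4]
force: [-1.4, -0.8, 5.2]
gripper_width: 60.2
gripper_force: 30.0
```

Home contact at 69.4, as predicted. Releasing and heading for the cover.

```bash
python3 -m crank '[{"dx":0,"dy":0,"dz":0.001,"yaw":0},{"dx":0,"dy":0,"dz":0,"yaw":0},{"dx":0,"dy":0,"dz":0,"yaw":0},{"dx":0,"dy":0,"dz":0,"yaw":0},{"dx":0,"dy":0,"dz":0.01,"yaw":0},{"dx":0,"dy":0,"dz":0.04,"yaw":0},{"dx":0,"dy":0,"dz":0.05,"yaw":0}]' 1 40
python3 -m crank '[{"dx":-0.01,"dy":-0.04,"dz":0,"yaw":-1},{"dx":-0.01,"dy":-0.04,"dz":0,"yaw":-1},{"dx":-0.01,"dy":-0.04,"dz":0,"yaw":-1},{"dx":-0.01,"dy":-0.04,"dz":0,"yaw":-1},{"dx":-0.01,"dy":-0.04,"dz":0,"yaw":-1},{"dx":-0.01,"dy":-0.04,"dz":0,"yaw":-1},{"dx":-0.01,"dy":-0.04,"dz":0,"yaw":-1},{"dx":-0.01,"dy":-0.04,"dz":0,"yaw":-1},{"dx":-0.01,"dy":-0.04,"dz":-0.02,"yaw":-1},{"dx":-0.0026,"dy":-0.04,"dz":-0.03,"yaw":-1}]'
python3 -m crank '[{"dx":0,"dy":-0.0115,"dz":-0.035,"yaw":-0.84},{"dx":0,"dy":0,"dz":0,"yaw":0},{"dx":0,"dy":0,"dz":0,"yaw":0}]'
python3 - <<'E'
from ov import *
for n in("side",): cv2.imwrite(f"{n}4raw.png",eyes.grab_frame(n)[:,:,::-1])
S=cv2.imread("side4raw.png")
cv2.imwrite("pics/ov5.png",np.hstack([crop(S,"side",265,190,100,100,4,[cogm(579.8,-8.9,-73.5,65.5,14),cogm(579.8,-8.9,-73.5,48.5,48)]),crop(S,"side",360,165,100,100,4,[])]))
E
```

```text
time_s: 21.68
ee_pos: [579.5, -8.9, 150.0]
ee_rot: [-180.0, -0.1, 151.4]
force: [1.4, 0.2, 0.2]
gripper_width: 91.3
gripper_force: 0.0
time_s: 22.92
ee_pos: [506.1, -330.4, 110.5]
ee_rot: [179.9, 0.1, 101.3]
force: [0.2, -0.2, -0.6]
gripper_width: 91.6
gripper_force: 0.0
time_s: 23.3
ee_pos: [506.5, -338.0, 82.6]
ee_rot: [179.9, 0.0, 97.3]
force: [0.6, -1.0, -0.1]
gripper_width: 91.2
gripper_force: 0.0
```

View pics/ov5.png

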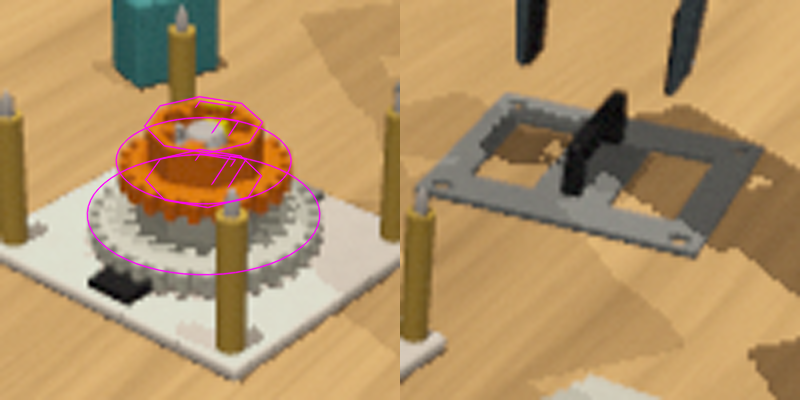

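Both cogs are home, and the orange one matches the model at z 48. The fingers straddle the handle. Going down to grip.

```bash
python3 -m crank '[{"dx":0,"dy":-0.0006,"dz":-0.025,"yaw":0},{"dx":0,"dy":0,"dz":-0.025,"yaw":0},{"dx":0,"dy":0,"dz":-0.018,"yaw":0},{"dx":0,"dy":0,"dz":-0.0075,"yaw":0},{"dx":0,"dy":0,"dz":0,"yaw":0},{"dx":0,"dy":0,"dz":0,"yaw":0}]'
python3 -m crank '[{"dx":0,"dy":0,"dz":0,"yaw":0},{"dx":0,"dy":0,"dz":0,"yaw":0},{"dx":0,"dy":0,"dz":0,"yaw":0},{"dx":0,"dy":0,"dz":0,"yaw":0},{"dx":0,"dy":0,"dz":0,"yaw":0},{"dx":0,"dy":0,"dz":0,"yaw":0},{"dx":0,"dy":0,"dz":0,"yaw":0},{"dx":0,"dy":0,"dz":0,"yaw":0},{"dx":0,"dy":0,"dz":0,"yaw":0}]' 0 40
```

```text
time_s: 24.1
ee_pos: [506.4, -338.9, 21.8]
ee_rot: [179.9, 0.1, 97.2]
force: [1.2, 0.3, -0.8]
gripper_width: 91.2
gripper_force: 0.0
time_s: 25.22
ee_pos: [505.8, -338.6, 21.0]
ee_rot: [-180.0, -0.0, 97.2]
force: [0.3, 0.0, 0.2]
gripper_width: 12.3
gripper_force: 40.0
```

```bash
python3 -m crank '[{"dx":0,"dy":0,"dz":0.01,"yaw":0},{"dx":0,"dy":0,"dz":0.03,"yaw":0},{"dx":0,"dy":0,"dz":0.05,"yaw":0},{"dx":0,"dy":0,"dz":0.05,"yaw":0},{"dx":0,"dy":0,"dz":0.023,"yaw":0}]'
python3 -m crank '[{"dx":0.0085,"dy":0.037,"dz":0,"yaw":-0.266},{"dx":0.01,"dy":0.045,"dz":0,"yaw":-0.266},{"dx":0.01,"dy":0.045,"dz":0,"yaw":-0.266},{"dx":0.01,"dy":0.045,"dz":0,"yaw":-0.266},{"dx":0.01,"dy":0.045,"dz":0,"yaw":-0.266},{"dx":0.01,"dy":0.045,"dz":0,"yaw":-0.266},{"dx":0.01,"dy":0.045,"dz":0,"yaw":-0.266},{"dx":0.01,"dy":0.045,"dz":0,"yaw":-0.266},{"dx":0.01,"dy":0.04,"dz":0,"yaw":-0.266},{"dx":0.004,"dy":0.0204,"dz":0,"yaw":-0.266}]'
python3 -m crank '[{"dx":0,"dy":0,"dz":-0.015,"yaw":0},{"dx":0,"dy":0,"dz":0,"yaw":0},{"dx":0,"dy":0,"dz":0,"yaw":0}]'
python3 - <<'E'
from ov import *
s=telemetry.state();p=s["ee_pos"];print(p,s["ee_rot"])
S=eyes.grab_frame("side")[:,:,::-1].copy();T=eyes.grab_frame("top")[:,:,::-1].copy();cv2.imwrite("side5raw.png",S);cv2.imwrite("top5raw.png",T)
t=np.linspace(0,2*np.pi,20)
def holes(x,y,z,yaw,r): return [tr(np.c_[80*a+r*np.cos(t),72*b+r*np.sin(t),0*t],x,y,z,yaw) for a in(1,-1) for b in(1,-1)]
q=np.array([[95,86,0],[-95,86,0],[-95,-86,0],[95,-86,0],[95,86,0.]])
m=holes(p[0],p[1],p[2]-16,-6.1,6.5)+[tr(q,p[0],p[1],p[2]-16,-6.1)]
u=holes(579.8,-8.8,90,-6.1,4)
im=np.zeros((600,800,3),np.uint8)
im[:440,:560]=crop(S,"side",250,170,140,110,4,[m,u]);a=crop(T,"top",300,180,80,100,3,[m]);im[:300,560:800]=a
cv2.imwrite("pics/ov6.png",im)
E
```

```text
time_s: 25.85
ee_pos: [506.4, -338.9, 153.8]
ee_rot: [179.9, 0.1, 97.2]
force: [0.9, -1.3, -5.1]
gripper_width: 11.8
gripper_force: 40.0
time_s: 27.1
ee_pos: [579.5, -6.8, 151.0]
ee_rot: [-179.9, -0.0, 84.0]
force: [-0.0, -0.7, -5.1]
gripper_width: 11.8
gripper_force: 40.0
time_s: 27.48
ee_pos: [579.5, -9.6, 139.0]
ee_rot: [-180.0, 0.0, 83.9]
force: [-0.3, 0.1, -4.7]
gripper_width: 11.7
gripper_force: 40.0
[579.48025021  -9.60173558 139.04134896] [-1.79952301e+02  1.96857961e-02  8.38897944e+01]
```

View pics/ov6.png

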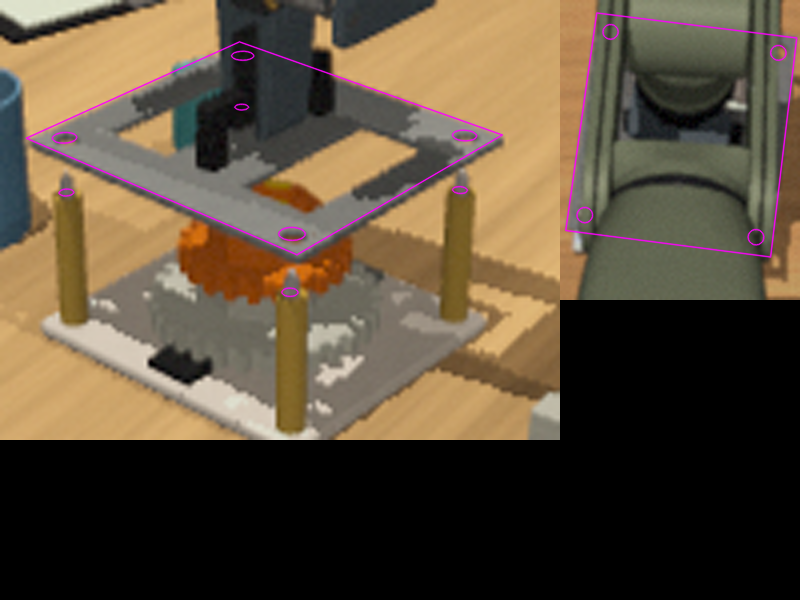

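The plate's corners and holes match the model, and the pins at (68,190), (461,188) and (290,290) sit under the holes. Lowering.

```bash
python3 -m crank '[{"dx":0,"dy":0.0004,"dz":-0.008,"yaw":0},{"dx":0,"dy":0,"dz":-0.008,"yaw":0},{"dx":0,"dy":0,"dz":-0.003,"yaw":0},{"dx":0,"dy":0,"dz":-0.003,"yaw":0},{"dx":0,"dy":0,"dz":0,"yaw":0}]'
python3 -m crank '[{"dx":0,"dy":0,"dz":-0.0025,"yaw":0},{"dx":0,"dy":0,"dz":-0.0025,"yaw":0},{"dx":0,"dy":0,"dz":0,"yaw":0}]'
```

```text
time_s: 28.2
ee_pos: [579.8, -8.3, 121.6]
ee_rot: [-180.0, -0.0, 83.9]
force: [-0.4, -0.1, -5.6]
gripper_width: 11.5
gripper_force: 40.0
time_s: 28.58
ee_pos: [579.7, -8.3, 117.6]
ee_rot: [-180.0, 0.0, 83.9]
force: [0.5, 0.4, -5.2]
gripper_width: 11.7
gripper_force: 40.0
```

```bash
python3 -m crank '[{"dx":0,"dy":0,"dz":-0.0025,"yaw":0},{"dx":0,"dy":0,"dz":-0.002,"yaw":0},{"dx":0,"dy":0,"dz":0,"yaw":0}]'
python3 -m crank '[{"dx":0,"dy":0,"dz":-0.0015,"yaw":0},{"dx":0,"dy":0,"dz":-0.001,"yaw":0},{"dx":0,"dy":0,"dz":0,"yaw":0}]'
python3 -m crank '[{"dx":0,"dy":0,"dz":-0.001,"yaw":0},{"dx":0,"dy":0,"dz":0,"yaw":0},{"dx":0,"dy":0,"dz":0,"yaw":0}]'
```

```text
time_s: 28.95
ee_pos: [579.7, -8.3, 114.0]
ee_rot: [-180.0, 0.0, 83.9]
force: [-0.2, 0.3, -5.8]
gripper_width: 11.6
gripper_force: 40.0
time_s: 29.32
ee_pos: [579.8, -8.3, 112.1]
ee_rot: [-180.0, 0.0, 83.9]
force: [-0.9, -0.3, -4.6]
gripper_width: 11.8
gripper_force: 40.0
time_s: 29.7
ee_pos: [579.9, -8.4, 111.4]
ee_rot: [180.0, -0.0, 83.9]
force: [0.4, -0.2, -4.0]
gripper_width: 11.9
gripper_force: 40.0
```

```bash
python3 -m crank '[{"dx":0,"dy":0,"dz":-0.0008,"yaw":0},{"dx":0,"dy":0,"dz":0,"yaw":0}]'
python3 -m crank '[{"dx":0,"dy":0,"dz":-0.0008,"yaw":0},{"dx":0,"dy":0,"dz":0,"yaw":0}]'
```

```text
time_s: 29.95
ee_pos: [580.0, -8.3, 111.0]
ee_rot: [180.0, -0.0, 83.9]
force: [-0.1, -0.7, -2.6]
gripper_width: 11.8
gripper_force: 40.0
time_s: 30.2
ee_pos: [580.0, -8.3, 111.0]
ee_rot: [180.0, -0.0, 83.9]
force: [-2.6, 0.1, 3.3]
gripper_width: 12.0
gripper_force: 40.0
```

Seated at 111.0. Releasing, backing off and taking a last look.

```bash
python3 -m crank '[{"dx":0,"dy":0,"dz":0.0006,"yaw":0},{"dx":0,"dy":0,"dz":0,"yaw":0},{"dx":0,"dy":0,"dz":0,"yaw":0},{"dx":0,"dy":0,"dz":0,"yaw":0},{"dx":0,"dy":0,"dz":0,"yaw":0},{"dx":0,"dy":0,"dz":0.01,"yaw":0},{"dx":0,"dy":0,"dz":0.04,"yaw":0},{"dx":0,"dy":0,"dz":0.05,"yaw":0},{"dx":0,"dy":0,"dz":0.05,"yaw":0},{"dx":0,"dy":0,"dz":0,"yaw":0}]' 0.7 40
python3 - <<'E'
from ov import *
S=eyes.grab_frame("side")[:,:,::-1].copy()
q=np.array([[95,86,0],[-95,86,0],[-95,-86,0],[95,-86,0],[95,86,0.]])
cv2.imwrite("pics/ov7.png",crop(S,"side",250,150,140,140,4,[[tr(q,579.8,-8.6,95,-6.1)]]))
E
```

```text
time_s: 31.45
ee_pos: [581.9, -8.4, 234.9]
ee_rot: [179.5, -0.0, 83.9]
force: [-0.7, 0.1, -1.1]
gripper_width: 64.0
gripper_force: 0.0
```

View pics/ov7.png

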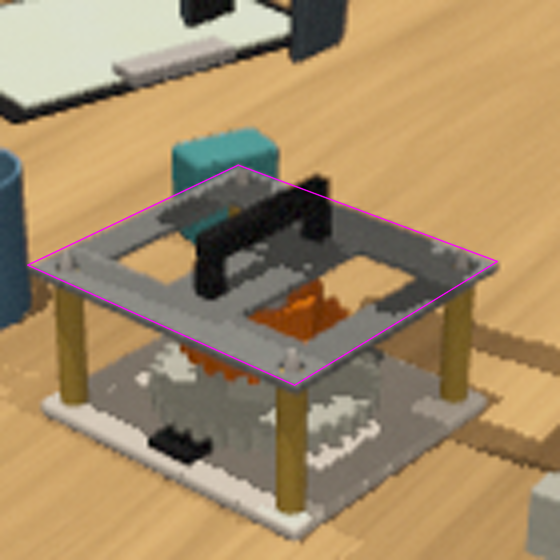

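The cover lies flat on all four shoulders, with the pins showing through the holes at (65,265), (462,265), (290,362) and (240,178).

```bash
python3 -c "
from workcell import ticket; print(ticket.job_done())"
```

```text
the job is handed in; nothing more can be done
None
```

The drive unit is rebuilt and handed in at about 31 s: the big cog is home on the hub, the small orange cog is on top of it, and the cover lies flat on all four shoulders, though the hand-in returned no verdict.

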